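# Latch the carry case in the hall

## Task

The grey hard case standing on the hall console is still ajar. Swing the wire loop of its toggle latch over so that its crossbar drops behind the keeper on the lid half, then fold the lever over and press it fully down, so that the lid is pulled tight and stays latched when you let go. Do not shift the things standing around the case.

Things in the scene. Friction and masses are not known exactly. Their poses are not given: they have to be found in the camera images.
- case: Grey hard case, fixed, standing with its seam on top. Origin on the table below the seam, midway along it. x crosses the seam: base half with the latch at x -140 to 0 mm, lid half at 2 to 100 mm; y along the seam, -120 to 120 (end handle to -151); z up; flat tops at z 130 mm. Latch and keeper at y = 0. At the start its x axis points to the robot's left (+y) within 0.45 rad.
- lid (a joint): Hinge of the lid half along y at the seam's lower edge (case x 0, z 25 mm). 0 = shut tight. Its seal springs it ajar to about 0.115 rad at the start (12 mm gape at the top); about 15 N at the keeper holds it shut. It ends near 0.016 when latched.
- lever (a joint): Steel lever, plate 32 mm wide, 5 mm thick, its upper face 5.5 mm above the pivot line when flat. Turns about case y at lever_pivot. 0 = pressed flat, pointing to case -x (away from the lid); pi/2 = upright; starts at 2.1 to 2.45, leaning over the lid (stop 2.55). Stays where left (0.15 N m). With the loop hooked, closing takes up to 10 N at the tip; under 0.2 it is over centre.
- lever_pivot (a point): Pivot axis of the lever, at case (-30, 0, 144) mm; fixed to the case.
- lever_tip (a point): Centre of the lever's rolled tip (12 mm thick), 100 mm from the pivot.
- bail (a joint): Wire loop (8 mm steel, outer width 56 mm along y) hinged at bail_pivot about case y; the lever plate passes through it. Its elevation above the case +x direction is bail minus lever: 0 = level towards the lid, pi/2 = straight up, more = leaning back. It swings freely and falls by its weight; at the start it lies back on its stop at 4.75, leaning away from the lid.
- bail_pivot (a point): Hinge of the loop on the lever: in the case frame at lever_pivot + 30 mm x (-cos(lever - 0.175), 0, sin(lever - 0.175)).
- bail_bar (a point): Centre of the loop's crossbar (8 mm thick, along case y), 110 mm from bail_pivot. With the lever left as it starts, the loop swung over falls clear beyond the keeper's lip, the crossbar on the lid's top 18 to 34 mm past the seat; closing the lever then draws it in under the lip.
- keeper_seat (a point): Where the crossbar sits when hooked and drawn tight (its centre ends within 6 mm); moves with the lid; at case (49, 0, 140) mm when shut. The keeper is a steel hook 30 mm wide on the lid's top (10 mm below the seat): a post 12 mm thick, its face 4 mm on the -x side of the seat, and a lip 8 mm thick reaching 8 mm past the seat to +x, its underside 6 mm above the seat.
- diffuser: Amber glass reed diffuser, 65 mm square, 170 mm high with its reeds; origin under its centre. To be left alone.
- key_bowl: White ceramic bowl, 120 mm across, 45 mm high; origin under its centre. To be left alone.
- shoe_brush: Wooden shoe brush, 150 x 50 x 45 mm; origin under its centre. To be left alone.

How it is judged:
On the way:
1. the crossbar of the loop lies behind the keeper, below its lip (x of bail_bar in the frame of keeper_seat between -0.004 and 0.045 m and z of bail_bar in the frame of keeper_seat below 0.005 m), for 0.2 s.
At the end, for the whole second after the job is handed in: The lever is down within 0.15 rad of flat, the lid is within 0.03 rad of shut and at rest, and the crossbar lies within 10 mm of its seat behind the keeper (value of joint lever below 0.15 rad and value of joint lid below 0.03 rad and distance between bail_bar and keeper_seat below 0.01 m and velocity of joint lid below 0.05 rad/s); the robot touches nothing.
It fails at once if the diffuser, the bowl or the brush is shifted by more than 30 mm (distance of any of diffuser, key_bowl, shoe_brush from where it was at the start of the episode above 0.03 m).
It also fails if it takes over 53 s, if anything falls off the work surface, if the arm or the gripper's body presses on something with over 40 N, if the wrist force passes 120 N, or if a joint passes its speed limit or range.

## Robot

A 6-joint arm with a two-finger parallel gripper is mounted at the origin on the work surface. World frame = base frame: x ahead of the robot, y to its left, z up, the work surface at z = 0. Lengths are in m, angles in rad, forces in N, time in s.
With the tool pointing down it reaches from about 0.375 to 0.9 m from the base axis. Payload 3.1 kg.
Tool frame: the origin (TCP) lies midway between the tips of the shut fingers; the grasp point (between the pads) lies 19 mm behind it; z points along the fingers, y is the line along which they close (so a half turn about z gives the same grasp; the last joint's range is limited). The gripper opens to 85 mm and grips with 20 to 120 N. Pads are 22 mm wide; open, the fingers measure 114 mm over their backs; the gripper's body (76 mm by 85 mm) begins 54 mm behind the grasp point. The pads swing forward as they close: fully open they stand 13 mm farther back than shut.
Start: joints at [1.119, 0.527, 1.433, -0, 1.181, -0.178], TCP at [0.168, 0.602, 0.231] pointing down, gripper open.
Joint ranges: [-3.08, 3.08], [-0.75, 2.2], [0.22, 2.44], [-1.43, 4.57], [0, 2.65], [-2.85, 2.85]. Speed limits (rad/s): [2.79, 2.79, 3.14, 3.14, 3.14, 3.14].

## Interface

Orientations are given as a unit quaternion [x, y, z, w].
In Python, from station import manip gives the robot as it stands.
- The arm moves only by the tool step_arm, never from a script. Its argument "targets" is text: rows parted by semicolons, each of 4 numbers parted by spaces: the shift along the tool's x, y, z in mm, then the turn about the tool's z in degrees. A call has 1 to 12 rows; each row is the pose to reach, as a shift and turn from the pose commanded when the call began, along the tool's axes at that moment; what a row does not reach only later rows make up. A row lasts 1/10 s, in which the tool goes at most 50 mm and 8.59 degrees, less where a joint would pass 70% of its speed; a pose out of reach is approached as far as the arm can. A call with a gripper value outside its range is refused whole. "gripper" is the closure, from 0 (fully open) to 1 (shut), set as the call begins (left out, the last holds). The fingers move at their own pace and stop on an object; "squeeze" is the grip in N (left out, the last holds). Time passes only in rows, so rows that repeat a pose let the fingers close. It gives the time, the measured TCP pose, the force, the opening and the grip force at its end, in the units of the state.
- manip.sense(): the state, without advancing time (a new reading comes with each control period).
- manip.snapshot(name): name is "side" or "top" or "wrist"; returns the picture (480x640x3 uint8, red, green, blue); there is no depth.
- manip.get_calibration(name): a dict with "fov_y" (degrees; the focal length in pixels is half the picture's height over the tangent of half this angle, whatever the lens; pixels are square), "cx", "cy" (the principal point, pixels), "extrinsics" (4x4, takes a point from camera to world coordinates); the wrist camera has in their place "tool_from_camera" (4x4, takes a point from camera to tool coordinates, whose origin is the TCP and whose axes are the flange's). Camera axes: x right, y down, z forward; pixel columns grow to the right and rows downward; lengths in m; the calibration is good to about 2 mm. The wrist camera is an equidistant fisheye: a pixel r from the principal point sees the ray r / f radians off the axis. A picture is of the moment at which its call begins: read the wrist's pose just before it. get_calibration takes no time and is no camera call.
- manip.sign_off(): hands the job in; it is judged then, once.
Trained networks look in the newest picture that a camera, given by its name, has taken for a name from the list of things; names that differ only in an ending like _2 or _b are one class to them, and where a whole thing is asked for, a point or a joint stands for the part that bears it (a point fixed in the world has none). Each returns a list of dicts, best first, with "p" (0 to 1); they miss things now and then, are a little off and sometimes report something else, mostly with a low value. They report only what shows in the picture. A call takes as long as a camera call.
- manip.recognise(camera, query): "position" ([column, row] in pixels, amid what is visible of it).
- manip.masks_of(camera, query): "pixels" (480x640 bool, what is visible of it) and "position" ([column, row] in pixels, amid what is visible of it).
- manip.mark_of(camera, query): "position" ([column, row] in pixels: a listed point, or the origin of a listed thing).
The state is a dict: "t": time; "q": joint angles; "qd": joint speeds; "tau": joint torques, N m; "tcp_pos": TCP position; "tool_rot": TCP orientation; "force": force on the tool from outside, world axes, zero at the start; "ft_torque": the same for the moment, N m; "finger_gap": opening from 0.0 (shut) to 1.0 (fully open); "gripper_force": force on a finger pad.
Only numpy, scipy, OpenCV 4.12 (cv2) and the standard library are available. Lean on these libraries where they do the work, as an engineer would, in place of code of your own. Each camera call takes 0.05 s, during which the arm holds its last target. There are 200 camera calls.

## Working session

There is one attempt and no reset: what is moved stays moved. The work goes in short steps, Python scripts to look and compute and a tool call to move; the robot and the scene stay as the last step left them, time stands still between calls to the robot, and variables do not carry over. Pictures are saved under pics/ and viewed, at most 10 in all, crops included, and the job is handed in when it is done.

Besides the shell and the picture viewer there is one more tool, called after "Emit:" in YAML: its name, and indented under it one key for each argument. step_arm: Moves the arm, as the interface text tells. Its arguments: {"type":"object","properties":{"targets":{"type":"string"},"gripper":{"type":"number"},"squeeze":{"type":"number"}},"required":["targets"]}

```bash
ls; mkdir -p pics
cat > h.py <<'E'
import numpy as np, cv2
from station import manip
from scipy.spatial.transform import Rotation as R
def ray(cam,px,st=None):
    c=manip.get_calibration(cam); f=240/np.tan(np.radians(c["fov_y"])/2)
    u=np.array([px[0]-c["cx"],px[1]-c["cy"]])
    if cam!="wrist":
        E=np.array(c["extrinsics"]); d=np.array([u[0]/f,u[1]/f,1])
    else:
        r=np.hypot(*u); th=r/f; d=np.array([*(u/max(r,1e-9)*np.sin(th)),np.cos(th)])
        T=np.eye(4);T[:3,:3]=R.from_quat(st["tool_rot"]).as_matrix();T[:3,3]=st["tcp_pos"]
        E=T@np.array(c["tool_from_camera"])
    d=E[:3,:3]@d; return E[:3,3],d/np.linalg.norm(d)
def atz(o,d,z): return o+d*(z-o[2])/d[2]
def tri(rs):
    A=sum(np.eye(3)-np.outer(d,d) for o,d in rs); b=sum((np.eye(3)-np.outer(d,d))@o for o,d in rs)
    p=np.linalg.solve(A,b); return p,[float(np.linalg.norm(np.cross(p-o,d))) for o,d in rs]
E
python3 - <<'E'
from h import *
np.set_printoptions(precision=3,suppress=True)
s=manip.sense(); print(s["t"],s["tcp_pos"],s["tool_rot"])
for c in ("side","top","wrist"):
    im=manip.snapshot(c); cv2.imwrite(f"pics/{c}0.png",im[:,:,::-1])
    k=manip.get_calibration(c); print(c,k["fov_y"],np.array(k.get("extrinsics",k.get("tool_from_camera"))))
    for q in ("case","lever_pivot","lever_tip","bail_pivot","bail_bar","keeper_seat","diffuser","key_bowl","shoe_brush"):
        r=manip.mark_of(c,q); print(c,q,[(np.round(x["position"],1).tolist(),round(x["p"],2)) for x in r[:2]])
print(manip.sense()["t"])
E
```

```text
pics
0.0 [0.168 0.601 0.23 ] [ 0.136  0.991 -0.001 -0.   ]
side 50.906128589074996 [[ 0.99  -0.091  0.111  0.404]
 [-0.144 -0.651  0.745 -0.804]
 [ 0.004 -0.753 -0.658  0.842]
 [ 0.     0.     0.     1.   ]]
side case []
side lever_pivot [([345.5, 223.8], 0.85), ([339.6, 208.4], 0.15)]
side lever_tip [([335.8, 177.0], 0.7)]
side bail_pivot [([343.8, 209.7], 0.66)]
side bail_bar [([357.5, 206.6], 0.73)]
side keeper_seat [([333.7, 198.2], 0.85)]
side diffuser [([288.0, 211.7], 0.68)]
side key_bowl [([331.5, 206.7], 0.83)]
side shoe_brush [([395.6, 342.6], 0.75)]
top 56.60628628516802 [[-0.022 -0.992  0.122  0.431]
 [-1.     0.024  0.018  0.018]
 [-0.021 -0.121 -0.992  1.002]
 [ 0.     0.     0.     1.   ]]
top case [([307.3, 234.2], 0.55)]
top lever_pivot [([319.6, 221.3], 0.94), ([310.3, 221.6], 0.26)]
top lever_tip [([275.7, 219.8], 0.75), ([208.0, 225.0], 0.2)]
top bail_pivot [([312.0, 226.4], 0.98), ([306.9, 233.9], 0.2)]
top bail_bar [([356.4, 205.9], 0.6)]
top keeper_seat [([269.3, 227.7], 0.85)]
top diffuser [([211.4, 283.2], 0.74)]
top key_bowl [([206.4, 225.7], 0.81), ([211.5, 283.3], 0.73)]
top shoe_brush [([420.4, 200.7], 0.66), ([318.9, 218.4], 0.61)]
wrist 65.70646984690485 [[ 0.001 -0.944 -0.329  0.086]
 [ 1.     0.001  0.001 -0.001]
 [-0.001 -0.329  0.944 -0.142]
 [ 0.     0.     0.     1.   ]]
wrist case [([112.5, 469.8], 0.96)]
wrist lever_pivot []
wrist lever_tip [([114.7, 469.3], 0.37)]
wrist bail_pivot []
wrist bail_bar []
wrist keeper_seat []
wrist diffuser [([175.7, 432.1], 0.72)]
wrist key_bowl []
wrist shoe_brush []
1.5
```

Run:
```python
from h import *
np.set_printoptions(precision=3,suppress=True)
P=dict(lever_pivot=((345.5,223.8),(319.6,221.3)),lever_tip=((335.8,177),(275.7,219.8)),bail_pivot=((343.8,209.7),(312,226.4)),bail_bar=((357.5,206.6),(356.4,205.9)),keeper_seat=((333.7,198.2),(269.3,227.7)),diffuser=((288,211.7),(211.4,283.2)),key_bowl=((331.5,206.7),(206.4,225.7)),shoe_brush=((395.6,342.6),(420.4,200.7)))
for k,(a,b) in P.items():
    p,e=tri([ray("side",a),ray("top",b)]); print(k,p,np.round(e,4))
a=cv2.imread("pics/side0.png")[100:400,200:520]; b=cv2.imread("pics/top0.png")[100:400,150:470]
cv2.imwrite("pics/m.png",cv2.resize(np.vstack([np.hstack([a,b])]),(800,375)))
```

```text
lever_pivot [0.578 0.036 0.143] [0.001 0.001]
lever_tip [0.569 0.113 0.215] [0.001 0.001]
bail_pivot [0.569 0.05  0.172] [0.007 0.007]
bail_bar [ 0.586 -0.03   0.24 ] [0.001 0.001]
keeper_seat [0.567 0.135 0.142] [0.001 0.001]
diffuser [ 0.468  0.287 -0.004] [0.002 0.002]
key_bowl [ 0.595  0.302 -0.011] [0.004 0.004]
shoe_brush [ 0.644 -0.191  0.004] [0.003 0.003]
```

View pics/m.png

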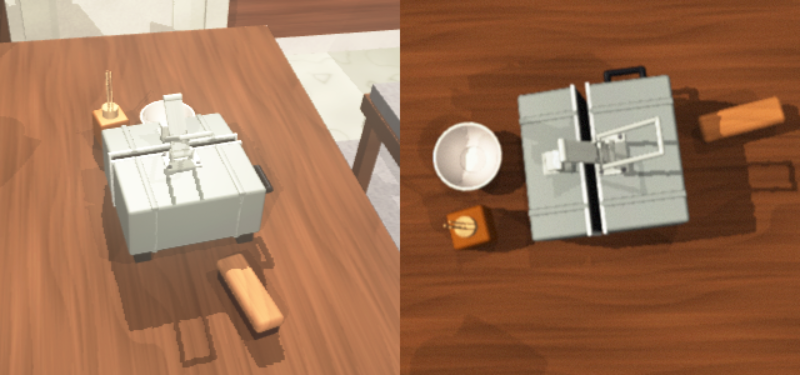

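The pictures agree with the measured points. The lever leans toward +y at about 2.39 rad, and the loop leans back with its bar at about (0.586, -0.03, 0.24). Case x is about (-0.115, 0.993). I'll go behind the loop with the fingers shut.

Emit:
step_arm:
  targets: "-20 -20 -40 -2; -60 -55 -75 -5; -100 -90 -105 -8; -145 -130 -120 -11; -180 -160 -120 -14; -215 -190 -120 -17; -250 -222 -120 -20; -285 -254 -120 -22; -320 -286 -120 -22; -355 -318 -120 -22; -390 -350 -120 -22; -425 -380 -120 -22"
  gripper: 1

```text
t: 2.7
tcp_pos: [0.4703, 0.128, 0.3517]
tool_rot: [-0.055, 0.998, 0.0, 0.0]
force: [1.5, 0.8, 0.0]
finger_gap: -0.002
gripper_force: 0.0
```

```bash
cat >> h.py <<'E'
O=np.array([0.5745,0.066,0]);xc=np.array([-.115,.993,0]);xc/=np.linalg.norm(xc);yc=np.cross([0,0,1],xc)
def go(cx,cy,z):
    s=manip.sense(); M=R.from_quat(s["tool_rot"]).as_matrix()
    t=O+xc*cx/1e3+yc*cy/1e3; t[2]=z/1e3
    p=np.array(s["tcp_pos"])
    print("t",s["t"],"case now",np.round([(p-O)@xc*1e3,(p-O)@yc*1e3,p[2]*1e3],1),"shift",np.round(M.T@(t-p)*1e3,1),"xc in tool",np.round(M.T@xc,3),"F",np.round(s["force"],1))
E
python3 -c "
from h import *
go(-125,0,300)"
```

```text
t 2.7 case now [ 73.6  96.4 351.7] shift [ -97.2 -198.1   51.7] xc in tool [0.004 1.    0.   ] F [1.5 0.8 0. ]
```

Emit:
step_arm:
  targets: "-20 -42 0 0; -40 -84 0 0; -60 -126 0 0; -80 -165 0 0; -97 -200 0 0; -97 -200 0 0; -97 -200 0 0"

```text
t: 3.4
tcp_pos: [0.5882, -0.0588, 0.3507]
tool_rot: [-0.055, 0.999, 0.0, -0.001]
force: [-0.1, -0.0, -0.3]
finger_gap: -0.002
gripper_force: 0.0
```

Run:
```python
from h import *
np.set_printoptions(precision=4,suppress=True)
s=manip.sense()
ims={}
for c in ("top","side","wrist"):
    im=manip.snapshot(c); ims[c]=im
w=ims["wrist"][:,:,::-1]; cv2.imwrite("pics/w1.png",w)
res={}
for q in ("case","lever_pivot","lever_tip","bail_pivot","bail_bar","keeper_seat"):
    rs=[];l=[]
    for c in ("side","top","wrist"):
        r=manip.mark_of(c,q)
        if r and r[0]["p"]>.4: rs.append(ray(c,r[0]["position"],s)); l.append((c,np.round(r[0]["position"]).tolist(),round(r[0]["p"],2)))
    if len(rs)>1:
        p,e=tri(rs); print(q,p,np.round(e,4),l,"case",np.round([(p-O)@xc*1e3,(p-O)@yc*1e3],1))
    else: print(q,l)
go(-125,0,225)
```

```text
case [('top', [360.0, 207.0], 0.59)]
lever_pivot [0.5699 0.0576 0.1726] [0.0298 0.0222 0.0478] [('side', [347.0, 220.0], 0.74), ('top', [320.0, 220.0], 0.91), ('wrist', [496.0, 202.0], 0.47)] case [-7.8  5.6]
lever_tip [0.5668 0.1047 0.2216] [0.003  0.0025 0.0012] [('side', [337.0, 176.0], 0.84), ('top', [280.0, 222.0], 0.66), ('wrist', [513.0, 224.0], 0.75)] case [39.3  3.2]
bail_pivot [0.5701 0.0571 0.1672] [0.0022 0.0023 0.004 ] [('side', [340.0, 209.0], 0.73), ('top', [307.0, 223.0], 0.75), ('wrist', [440.0, 207.0], 0.71)] case [-8.3  5.4]
bail_bar [ 0.5819 -0.031   0.2335] [0.0023 0.0012 0.0012] [('side', [356.0, 209.0], 0.63), ('top', [356.0, 209.0], 0.64), ('wrist', [357.0, 227.0], 0.69)] case [-97.2   3.8]
keeper_seat [0.5709 0.1277 0.1363] [0.0062 0.0017 0.0066] [('side', [338.0, 201.0], 0.79), ('top', [272.0, 226.0], 0.81), ('wrist', [493.0, 202.0], 0.78)] case [61.7 -3.5]
t 4.45 case now [-125.     0.6  351.3] shift [ -0.6  -0.  126.3] xc in tool [0.004 1.    0.   ] F [-0.8 -0.4  0.8]
```

View pics/w1.png

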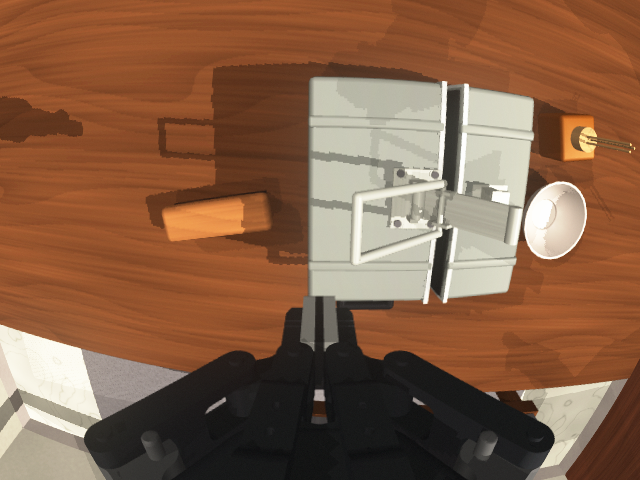

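The wrist picture shows the loop's bar at about (357, 227), the lever tip near (513, 224), and the shut fingers near (320, 300), clear of the loop. Going down behind the bar.

Emit:
step_arm:
  targets: "0 -5 40 0; 0 -5 80 0; 0 -5 110 0; 0 -5 126 0; 0 -5 126 0; 0 10 124 0; 0 25 122 0; 0 40 120 0; 0 55 118 0; 0 70 116 0; 0 80 115 0; 0 90 115 0"

```text
t: 5.65
tcp_pos: [0.5795, 0.0321, 0.2386]
tool_rot: [-0.056, 0.998, -0.001, 0.002]
force: [-2.2, -2.0, 15.9]
finger_gap: 0.002
gripper_force: 7.0
```

Emit:
step_arm:
  targets: "0 8 0 0; 0 16 0 0; 0 24 0 0; 0 32 0 0; 0 40 0 0; 0 40 0 0; 0 40 0 0"

```text
t: 6.35
tcp_pos: [0.5733, 0.0714, 0.2355]
tool_rot: [-0.056, 0.998, 0.0, -0.001]
force: [0.3, -0.2, -0.5]
finger_gap: 0.001
gripper_force: 0.0
```

Run:
```python
from h import *
go(90,0,205)
s=manip.sense(); w=manip.snapshot("wrist")
t=manip.snapshot("top")
cv2.imwrite("pics/w2.png",np.hstack([w[60:360,200:600,::-1],t[100:400,150:550,::-1]]))
for c in("top","wrist"):print(c,[(np.round(x["position"]),x["p"]) for q in("bail_bar","keeper_seat") for x in manip.mark_of(c,q)])
```

```text
t 6.35 case now [  5.5   0.6 235.5] shift [-0.4 84.5 30.5] xc in tool [0.003 1.    0.   ] F [ 0.3 -0.2 -0.5]
top [(array([250., 226.]), 0.71), (array([272., 228.]), 0.8)]
wrist [(array([475., 307.]), 0.9), (array([403., 236.]), 0.65), (array([406., 236.]), 0.83)]
```

View pics/w2.png

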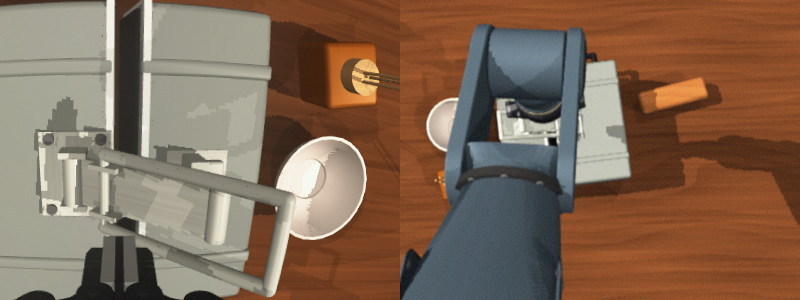

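The loop is over on the lid side, with its bar at wrist pixel (475, 307). It may still be high, so I'm checking where that ray meets the plane of the latch.

Run:
```python
from h import *
s=manip.sense(); w=manip.snapshot("wrist"); manip.snapshot("top");manip.snapshot("side")
cv2.imwrite("pics/w3.png",w[60:360,200:600,::-1])
for q in("bail_bar","keeper_seat","lever_tip","bail_pivot"):
  for c in("wrist","top","side"):
    for x in manip.mark_of(c,q):
        o,d=ray(c,x["position"],s); p=o-d*((o-O)@yc)/(d@yc) if c!="top" else atz(o,d,.14)
        print(q,c,round(x["p"],2),np.round(x["position"]),np.round([(p-O)@xc*1e3,p[2]*1e3],1))
```

```text
bail_bar wrist 0.91 [442. 233.] [ 98.5 119.3]
bail_bar top 0.7 [257. 232.] [ 95.1 140. ]
bail_bar side 0.55 [331. 197.] [ 89.8 131.9]
keeper_seat wrist 0.57 [404. 235.] [ 67.1 125.1]
keeper_seat wrist 0.51 [509. 236.] [154.9 125.9]
keeper_seat side 0.6 [335. 199.] [ 53.8 150.5]
keeper_seat side 0.36 [331. 206.] [ 88.4 104.9]
lever_tip wrist 0.58 [420. 276.] [ 61.4 195.2]
lever_tip top 0.92 [268. 224.] [ 71.3 140. ]
lever_tip side 0.66 [335. 180.] [ 56.5 200.7]
bail_pivot wrist 0.89 [305. 250.] [ -4.3 153.9]
bail_pivot top 0.59 [304. 224.] [  0.9 140. ]
```

View pics/w3.png

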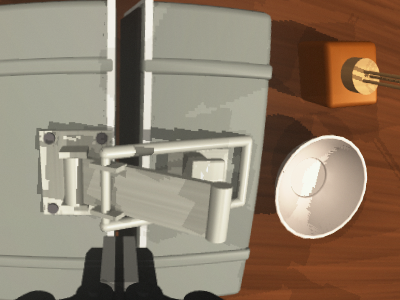

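The loop has dropped onto the lid. Its bar is at case x of about 95, roughly 30 mm past the seat, and the keeper lies inside the loop. The lever tip is near (55, 200). Next I go around to the lid side of the tip.

Emit:
step_arm:
  targets: "0 0 -35 0; 0 10 -65 0; 0 45 -65 0; 0 80 -65 0; 0 90 -60 0; 0 90 -25 0; 0 90 10 0; 0 90 40 0; 0 90 45 0; 0 90 45 0"

```text
t: 8.4
tcp_pos: [0.5635, 0.1601, 0.1904]
tool_rot: [-0.055, 0.998, -0.0, -0.001]
force: [0.5, -0.1, 0.5]
finger_gap: -0.004
gripper_force: 0.0
```

```bash
python3 -c "
from h import *
go(70,0,190)"
```

```text
t 8.4 case now [9.470e+01 1.000e-01 1.904e+02] shift [ -0.3 -24.7   0.4] xc in tool [ 0.004  1.    -0.   ] F [ 0.5 -0.1  0.5]
```

Emit:
step_arm:
  targets: "0 -8 0 0; 0 -16 0 0; 0 -23 0 0; 0 -30 0 0; 0 -37 -1 0; 0 -44 -3 0; 0 -51 -5 0; 0 -58 -8 0; 0 -64 -11 0; 0 -70 -14 0; 0 -70 -14 0"

```text
t: 9.5
tcp_pos: [0.5717, 0.1109, 0.2219]
tool_rot: [-0.053, 0.998, 0.019, 0.007]
force: [-23.8, 51.5, 73.5]
finger_gap: 0.002
gripper_force: 44.9
```

Run:
```python
from h import *
go(-10,0,229)
s=manip.sense(); w=manip.snapshot("wrist"); manip.snapshot("side")
cv2.imwrite("pics/w4.png",w[60:400,200:600,::-1])
for q in("bail_bar","keeper_seat","lever_tip"):
  for c in("wrist","side"):
    for x in manip.mark_of(c,q):
        o,d=ray(c,x["position"],s); p=o-d*((o-O)@yc)/(d@yc)
        print(q,c,round(x["p"],2),np.round(x["position"]),np.round([(p-O)@xc*1e3,p[2]*1e3],1))
```

```text
t 9.5 case now [ 45.   -2.4 221.9] shift [  1.7 -54.7  -9.2] xc in tool [0.009 0.999 0.037] F [-23.8  51.5  73.5]
bail_bar wrist 0.57 [378. 234.] [ 89.6 122.4]
bail_bar side 0.64 [397. 345.] [-348.4  119.6]
bail_bar side 0.53 [334. 197.] [ 58.1 152.3]
keeper_seat wrist 0.77 [351. 236.] [ 70.9 124.9]
keeper_seat side 0.83 [336. 201.] [ 41.6 154.5]
lever_tip wrist 0.84 [289. 308.] [ 31.6 218.7]
lever_tip side 0.75 [337. 173.] [ 44.2 228.4]
```

View pics/w4.png

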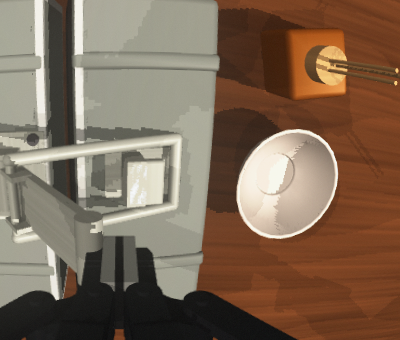

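The fingers jammed on the lever tip. The horizontal push loads the lever along its own length (50–75 N), and the fingers are at about case (45, 222) beside the tip at (33, 220). I'll back off, then follow the tip's arc instead.

Emit:
step_arm:
  targets: "0 8 -8 0; 0 20 -16 0; 0 32 -18 0; 0 40 -18 0; 0 44 -10 0; 0 44 -6 0; 0 44 -6 0"

```text
t: 10.6
tcp_pos: [0.5658, 0.1338, 0.2089]
tool_rot: [-0.055, 0.998, -0.0, -0.002]
force: [0.5, 0.7, 0.8]
finger_gap: -0.003
gripper_force: 0.0
```

Run:
```python
from h import *
go(46,0,213)
s=manip.sense(); w=manip.snapshot("wrist"); t=manip.snapshot("side")
cv2.imwrite("pics/w5.png",np.hstack([w[60:400,200:600,::-1],cv2.resize(t[130:270,260:420,::-1],(388,340),interpolation=cv2.INTER_CUBIC)]))
for q in("bail_bar","keeper_seat","lever_tip","bail_pivot"):
  for c in("wrist","side"):
    for x in manip.mark_of(c,q):
        o,d=ray(c,x["position"],s); p=o-d*((o-O)@yc)/(d@yc)
        print(q,c,round(x["p"],2),np.round(x["position"]),np.round([(p-O)@xc*1e3,p[2]*1e3],1))
```

```text
t 10.6 case now [ 68.4   0.8 208.9] shift [ -0.9 -22.4  -4.1] xc in tool [ 0.005  1.    -0.   ] F [0.5 0.7 0.8]
bail_bar wrist 0.61 [342. 246.] [ 84.2 117.1]
bail_bar side 0.72 [333. 199.] [ 68.4 140.1]
keeper_seat wrist 0.91 [318. 249.] [ 67.6 122.5]
keeper_seat wrist 0.41 [170. 252.] [-32.6 128.8]
keeper_seat side 0.57 [336. 200.] [ 47.2 151.6]
lever_tip wrist 0.59 [222. 334.] [ 27.8 223.9]
lever_tip side 0.87 [340. 176.] [ 22.  233.3]
bail_pivot wrist 0.55 [174. 272.] [-17.3 161.1]
bail_pivot side 0.64 [342. 209.] [ -5.5 164.8]
```

View pics/w5.png

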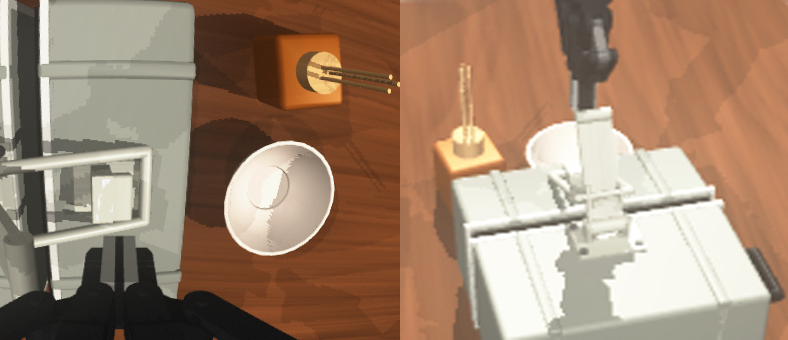

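Unloaded. The loop's bar lies just beyond the keeper, with the keeper inside the loop. The lever tip is near (27, 225). Following the arc in small rows.

Emit:
step_arm:
  targets: "0 -10 -3 0; 0 -18 -3 0; 0 -24 -6 0; 0 -29 -9 0; 0 -34 -11 0; 0 -39 -13 0; 0 -39 -13 0"

```text
t: 11.8
tcp_pos: [0.5715, 0.0951, 0.2249]
tool_rot: [-0.055, 0.998, -0.0, 0.001]
force: [-0.2, 0.8, 0.6]
finger_gap: 0.0
gripper_force: 0.4
```

Run:
```python
from h import *
go(11,0,229)
```

```text
t 11.8 case now [ 29.3  -0.3 224.9] shift [  0.2 -18.3  -4.1] xc in tool [ 0.005  1.    -0.001] F [-0.2  0.8  0.6]
```

Emit:
step_arm:
  targets: "0 -5 -2 0; 0 -10 -3 0; 0 -15 -4 0; 0 -19 -5 0; 0 -23 -6 0; 0 -27 -7 0; 0 -31 -7 0; 0 -31 -7 0"

```text
t: 12.6
tcp_pos: [0.5745, 0.0642, 0.2312]
tool_rot: [-0.055, 0.998, -0.0, -0.0]
force: [0.8, 0.5, -0.9]
finger_gap: -0.0
gripper_force: 0.0
```

Run:
```python
from h import *
go(-10,0,229)
s=manip.sense(); manip.snapshot("wrist"); manip.snapshot("side")
for q in("bail_bar","keeper_seat","lever_tip"):
  for c in("wrist","side"):
    for x in manip.mark_of(c,q):
        o,d=ray(c,x["position"],s); p=o-d*((o-O)@yc)/(d@yc)
        print(q,c,round(x["p"],2),np.round(x["position"]),np.round([(p-O)@xc*1e3,p[2]*1e3],1))
```

```text
t 12.6 case now [-1.800e+00  2.000e-01  2.312e+02] shift [-0.3 -8.2  2.2] xc in tool [ 0.005  1.    -0.001] F [ 0.8  0.5 -0.9]
bail_bar side 0.6 [335. 203.] [ 54.6 138.2]
bail_bar side 0.24 [345. 184.] [-18.  241.9]
keeper_seat wrist 0.97 [417. 242.] [ 67. 134.]
keeper_seat side 0.83 [335. 200.] [ 53.6 148.4]
keeper_seat side 0.71 [293. 214.] [ 577.2 -291. ]
keeper_seat side 0.26 [346. 221.] [-31.3 151.9]
lever_tip wrist 0.61 [272. 323.] [-21.9 237.3]
lever_tip side 0.62 [346. 182.] [-21.5 249. ]
lever_tip side 0.23 [396. 343.] [-344.   119.5]
```

Emit:
step_arm:
  targets: "0 -6 0 0; 0 -11 1 0; 0 -16 2 0; 0 -21 3 0; 0 -26 3 0; 0 -31 4 0; 0 -31 4 0"

```text
t: 13.7
tcp_pos: [0.5779, 0.0333, 0.2269]
tool_rot: [-0.055, 0.998, -0.0, -0.0]
force: [0.9, 1.0, 0.4]
finger_gap: 0.002
gripper_force: 0.1
```

Emit:
step_arm:
  targets: "0 -5 2 0; 0 -10 3 0; 0 -15 5 0; 0 -20 7 0; 0 -24 9 0; 0 -24 9 0"

```text
t: 14.3
tcp_pos: [0.5806, 0.0096, 0.2179]
tool_rot: [-0.055, 0.998, -0.0, -0.0]
force: [-0.2, 1.1, 0.6]
finger_gap: 0.0
gripper_force: 0.4
```

Run:
```python
from h import *
go(-77,0,203)
s=manip.sense(); manip.snapshot("side");w=manip.snapshot("wrist"); manip.snapshot("top")
cv2.imwrite("pics/w6.png",w[60:400,200:600,::-1])
for q in("bail_bar","keeper_seat","lever_tip"):
  for c in("wrist","side"):
    for x in manip.mark_of(c,q):
        o,d=ray(c,x["position"],s); p=o-d*((o-O)@yc)/(d@yc)
        print(q,c,round(x["p"],2),np.round(x["position"]),np.round([(p-O)@xc*1e3,p[2]*1e3],1))
```

```text
t 14.3 case now [-56.8   0.5 217.9] shift [ -0.6 -20.2  14.9] xc in tool [ 0.005  1.    -0.001] F [-0.2  1.1  0.6]
bail_bar side 0.51 [336. 204.] [ 43.3 145.2]
keeper_seat wrist 0.76 [487. 248.] [ 61.3 132.3]
keeper_seat side 0.7 [338. 202.] [ 25.2 163.7]
lever_tip wrist 0.94 [274. 321.] [-76.4 221.4]
lever_tip wrist 0.66 [489. 247.] [ 63.4 131.8]
lever_tip side 0.68 [353. 206.] [-73.8 225.3]
```

View pics/w6.png

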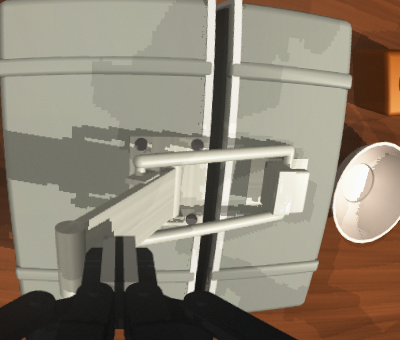

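The crossbar is tucked under the keeper's lip and the lever is past upright, at about 1.0. Folding on down.

Emit:
step_arm:
  targets: "0 -5 4 0; 0 -10 7 0; 0 -15 11 0; 0 -20 15 0; 0 -24 20 0; 0 -28 25 0; 0 -32 31 0; 0 -35 37 0; 0 -35 37 0"

```text
t: 15.65
tcp_pos: [0.5842, -0.0253, 0.1802]
tool_rot: [-0.055, 0.998, -0.0, -0.001]
force: [0.3, 0.3, -0.8]
finger_gap: 0.003
gripper_force: 0.0
```

Emit:
step_arm:
  targets: "0 -2 5 0; 0 -4 10 0; 0 -6 15 0; 0 -7 20 0; 0 -8 25 0; 0 -8 30 0; 0 -8 33 0; 0 -8 33 0"

```text
t: 16.45
tcp_pos: [0.5854, -0.0323, 0.1494]
tool_rot: [-0.056, 0.998, -0.0, 0.0]
force: [-1.5, -0.7, 7.4]
finger_gap: -0.004
gripper_force: 4.2
```

Run:
```python
from h import *
go(-100,0,149)
```

```text
t 16.45 case now [-98.9   0.4 149.4] shift [-0.5 -1.1  0.4] xc in tool [ 0.004  1.    -0.   ] F [-1.5 -0.7  7.4]
```

Emit:
step_arm:
  targets: "0 0 2 0; 0 0 4 0; 0 0 4 0; 0 0 0 0; 0 0 -30 0; 0 0 -70 0; 0 -30 -110 0; 0 -60 -150 0; 0 -60 -150 0; 0 -60 -150 0"

```text
t: 17.45
tcp_pos: [0.5924, -0.0924, 0.299]
tool_rot: [-0.055, 0.998, -0.0, 0.001]
force: [0.1, -0.2, 0.2]
finger_gap: -0.001
gripper_force: 0.0
```

Run:
```python
from h import *
go(-100,0,149)
s=manip.sense(); w=manip.snapshot("wrist"); t=manip.snapshot("side"); manip.snapshot("top")
cv2.imwrite("pics/w7.png",np.hstack([w[100:340,260:560,::-1],cv2.resize(t[150:270,280:420,::-1],(400,240)[:2],interpolation=cv2.INTER_CUBIC)]))
for q in("bail_bar","keeper_seat","lever_tip"):
  for c in("wrist","side"):
    for x in manip.mark_of(c,q):
        o,d=ray(c,x["position"],s); p=o-d*((o-O)@yc)/(d@yc)
        print(q,c,round(x["p"],2),np.round(x["position"]),np.round([(p-O)@xc*1e3,p[2]*1e3],1))
```

```text
t 17.45 case now [-159.4    0.5  299. ] shift [1.00e-01 5.94e+01 1.50e+02] xc in tool [ 0.005  1.    -0.   ] F [ 0.1 -0.2  0.2]
bail_bar wrist 0.61 [240. 215.] [-228.4  131.8]
bail_bar side 0.69 [337. 203.] [ 38.  151.1]
keeper_seat wrist 0.93 [540. 216.] [ 58.8 130.6]
keeper_seat wrist 0.17 [448. 184.] [  9.8 -18.3]
keeper_seat side 0.76 [334. 201.] [ 60.6 139. ]
lever_tip wrist 0.92 [362. 214.] [-121.7  130.3]
lever_tip wrist 0.23 [238. 221.] [-226.5  149. ]
lever_tip side 0.58 [356. 249.] [-106.8  136.1]
lever_tip side 0.41 [337. 206.] [ 35.  144.2]
lever_tip side 0.33 [291. 209.] [ 615.8 -294.1]
lever_tip side 0.28 [333. 201.] [ 70.5 131.9]
```

View pics/w7.png

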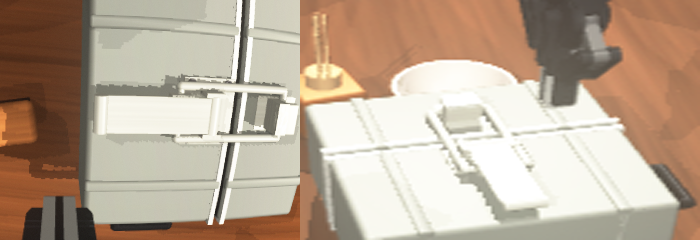

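The lever lies flat and the loop reaches the keeper. I'll take one closer look from the lid side to confirm the bar is under the lip.

Emit:
step_arm:
  targets: "-10 40 0 0; -20 80 0 0; -30 120 0 0; -40 160 0 0; -50 200 0 0; -60 240 0 0; -60 280 0 0; -60 320 10 0; -60 350 30 0; -60 350 40 0; -60 350 40 0; -60 350 40 0"

```text
t: 19.1
tcp_pos: [0.6132, 0.2617, 0.2583]
tool_rot: [-0.055, 0.998, -0.0, -0.0]
force: [0.9, -1.4, -0.1]
finger_gap: -0.002
gripper_force: 0.0
```

Run:
```python
from h import *
go(0,0,149)
s=manip.sense(); w=manip.snapshot("wrist")
c=manip.get_calibration("wrist");
r=[(x["position"],x["p"]) for q in("bail_bar","keeper_seat") for x in manip.mark_of("wrist",q)]; print(np.round(s["force"],1),r)
k=manip.mark_of("wrist","keeper_seat"); u,v=map(int,k[0]["position"]) if k else (200,240)
u=min(max(u,80),560);v=min(max(v,60),420)
cv2.imwrite("pics/w8.png",cv2.resize(w[v-60:v+60,u-80:u+80,::-1],(800,600),interpolation=cv2.INTER_CUBIC))
```

```text
t 19.1 case now [189.9 -60.9 258.3] shift [  60.  -190.1  109.4] xc in tool [ 0.005  1.    -0.001] F [ 0.9 -1.4 -0.1]
[ 0.9 -1.4 -0.1] [([139.0, 153.5], 0.58), ([138.6, 151.6], 0.85)]
```

View pics/w8.png

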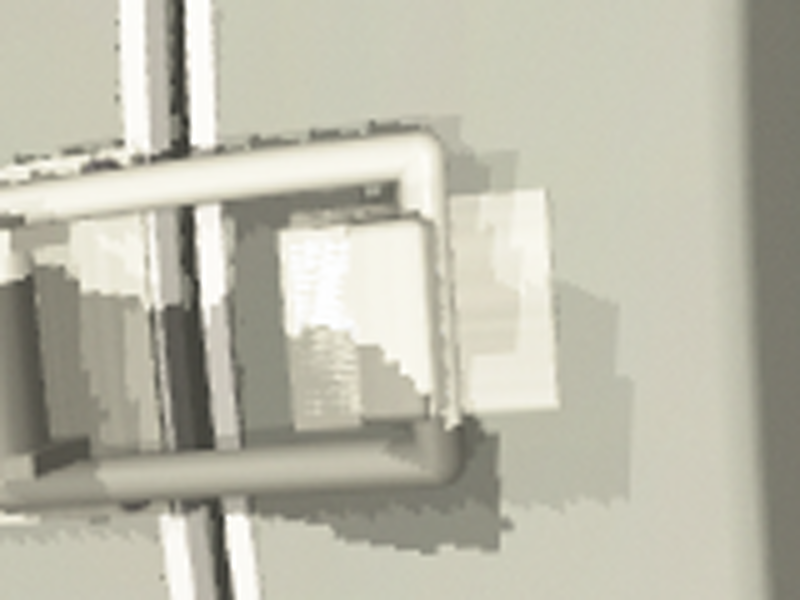

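The view from the lid side shows the crossbar, around (430, 300) in the crop, tucked under the keeper's lip on its far side. The seam is nearly closed, the lever is flat and the arm is clear, so I'm handing in.

```bash
python3 -c "
from station import manip
print(manip.sign_off())"
```

```text
the job is handed in; nothing more can be done
None
```

I latched the case and handed the job in at about 19 s: the last pictures show the crossbar under the keeper's lip, the lever flat, the seam almost closed and the arm clear; I got no verdict back, and one mid-way jam on the lever tip peaked near 93 N at the wrist (limit 120 N).

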